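Hang a re-glued trolley wheel on the drying stand's J-hook

TASK

Take the spoked wooden trolley wheel out of its gluing cradle by the rim and hang it on the J-hook of the drying stand: bring a window of the wheel over the hook's upturned lip, then press the rim down past the spring keeper until you feel it bottom on the hook and the keeper has sprung shut above it, and only then let go. The joints are freshly glued, so never bear on the hook or stand with more than about 20 N (2 kg), and leave the other tools on the bench where they are.

Things in the scene. Friction and masses are not known exactly. Their poses are not given: they have to be found in the camera images.
- wheel: wooden trolley wheel, thin black tyre, 240 mm diameter, about 0.4 kg. Origin at its centre, x along the axle. Rim 20 mm wide along the axle, flat sides, outer radius 120, inner 104 mm; takes a firm grip (60 to 100 N). Hub 40 mm diameter, 32 mm long. Six 12 mm spokes at 30, 90, 150.. degrees from body z: a window is centred on body +z, straight up at the start. It starts with its centre 142 mm up
- window_top (a point): point on the wheel: the rim's inner face in the middle of the window on body +z, 104 mm from the wheel's centre; this face comes to lie on the hook's seat
- cradle: fixed plywood gluing cradle, base 110 x 250 mm, origin at the centre of its underside. The wheel stands in a 24 mm slot along cradle y (axle along cradle x) between two pairs of cheeks 90 mm high; it lifts straight up and is clear once its centre is 215 mm above the bench
- stand: fixed drying stand: steel base 170 x 170 x 18 mm, 28 mm square post 290 mm high; origin on the bench under the post's axis. A J-hook of 12 x 6 mm flat bar points to stand -x, centred on y = 0: back plate (30 mm wide, its top 37 mm above the seat, edge bent back) with its face at x = -30 mm, hook arm, then the upturned lip from x = -59 to -65 mm, its top 44 mm above the seat
- hook_seat (a point): fixed mark on the stand at x = -44.5 mm, y = 0, 268 mm above the bench: the hook arm's upper face (the seat), midway between back plate and lip, as drawn. The hook rides on a clamp collar set by hand: the true seat is up to 10 mm higher or lower than this mark and is not measured; find it by feel. Hung wheel: axle along stand x, centre at stand x = -40 to -49 mm
- keeper (a joint): angle of the spring keeper: an 18 mm tongue hinged inside the lip's top, slanting down and back across the hook's mouth, tip 23 mm above the seat. 0 = shut, 0.7 rad = flat against the lip. A rim pressed down swings it open (about 8 N down, more than the wheel's weight); it springs shut by itself once the rim's outer face is below it, as when the rim lies on the seat
- mallet: bystander: beech mallet lying on the bench between the two fixtures, head 70 x 130 x 55 mm, handle to x = +275 mm; origin under its head
- gouge: bystander: carving gouge with a wooden handle, 260 mm long, lying on the bench
- chisel: bystander: carving chisel with a wooden handle, 240 mm long, lying on the bench
- tape: bystander: blue tape measure, 75 x 45 x 60 mm
- square: bystander: try square, wooden stock 140 mm, steel blade 190 mm, lying flat
- castor: bystander: small black rubber castor wheel without spokes, 90 mm diameter, 34 mm thick, lying flat
- glue: bystander: white glue bottle, 60 mm diameter, 170 mm tall, standing at the far edge
- clamp: bystander: black quick clamp, 260 mm long, lying on the bench

How it is judged (in metres and radians):
On the way, in this order (a step that is already met when the one before it is completed fails the run):
1. the wheel is lifted by the rim clear above the cradle (height (world z) of wheel above 0.2 m and contact force between wheel and cradle below 0.1 N and contact force between the fingers and wheel above 1 N), for 0.1 s.
2. still held, the rim lies home on the hook under the shut keeper (contact force between the fingers and wheel above 1 N and value of joint keeper below 0.08 rad and contact force between wheel and stand above 0.5 N and z of wheel in the frame of stand below 0.18 m and x of wheel in the frame of stand between -0.053 and -0.036 m and y of wheel in the frame of stand between -0.03 and 0.03 m), for 0.2 s.
At the end, for the whole second after the job is handed in: The released wheel hangs at rest (under 50 mm/s) with its rim on the hook arm under the shut keeper (within 0.08 rad): centre 148 to 180 mm above the bench, 36 to 53 mm in front of the post axis, within 20 mm sideways, axle within 0.15 rad of the hook's direction (value of joint keeper below 0.08 rad and contact force between wheel and stand above 1.5 N and z of wheel in the frame of stand between 0.148 and 0.18 m and x of wheel in the frame of stand between -0.053 and -0.036 m and y of wheel in the frame of stand between -0.02 and 0.02 m and angle between the x axis of wheel and the x axis of stand, either way round below 0.15 rad and linear speed of wheel below 0.05 m/s); the robot touches nothing.
It fails at once if the wheel bears on the hook or stand with more than 20 N (contact force between wheel and stand above 20 N).
It fails at once if the robot knocks the stand with more than 20 N (contact force between any of the fingers, the arm and stand above 20 N).
It fails at once if a tool on the bench is moved by more than 20 mm (distance of any of mallet, gouge, chisel, tape, square, castor, glue, clamp from where it was at the start of the episode above 0.02 m).
It also fails if it takes over 72 s, if anything falls off the work surface, if the arm or the gripper's body presses on something with over 40 N, if the wrist force passes 120 N, or if a joint passes its speed limit or range.

ROBOT

A 6-joint arm with a two-finger parallel gripper is mounted at the origin on the work surface. World frame = base frame: x ahead of the robot, y to its left, z up, the work surface at z = 0. Lengths are in mm, angles in rad, forces in N, time in s.
With the tool pointing down it reaches from about 300 to 875 mm from the base axis. Payload 6.4 kg.
Tool frame: the origin (TCP) lies between the finger pads; the fingertips stand manip.tcp_to_tips ahead of it and the grasp point (between the pads) lies 11 mm behind it (manip.tcp_to_tips is the distance from the TCP to the fingertips, in mm); z points along the fingers, y is the line along which they close (so a half turn about z gives the same grasp; the last joint's range is limited). The gripper opens to 88 mm and grips with 3 to 60 N. Pads are 18 mm wide; open, the fingers measure 123 mm over their backs; the gripper's body (75 mm by 187 mm) begins 45 mm behind the grasp point.
Start: joints at [-1.311, 0.181, 1.607, -0, 1.354, -0.206], TCP at [258.272, -513.748, 246.714] pointing down, gripper open.
Joint ranges: [-2.99, 2.99], [-0.89, 2.07], [0.3, 2.58], [-1.14, 4.28], [0, 2.63], [-3.12, 3.12]. Speed limits (rad/s): [2.57, 2.57, 3.01, 3.14, 3.14, 3.14].

INTERFACE

Orientations are given as a unit quaternion [x, y, z, w].
In Python, from rig import monitor, snapshot, workorder, cut_out, manip gives the robot as it stands. The module is installed in compiled form; this text tells all that it offers.
- The arm moves only by the shell command python3 -m creep 'ROWS' [FORCE]. ROWS is a JSON object of lists of equal length, an entry for each row: "rotation": the turn, a rotation vector about the tool's x, y, z in degrees, a list of three; "linear": the shift along the tool's x, y, z in cm, a list of three; "gripper": the opening, from 0 (shut) to 1 (fully open). A call has 1 to 5 rows; each row is the pose to reach, as a shift and turn from the pose commanded when the call began, along the tool's axes at that moment; what a row does not reach only later rows make up. A row lasts 1/12 s, in which the tool goes at most 41.7 mm and 7.16 degrees, less where a joint would pass 70% of its speed; a pose out of reach is approached as far as the arm can. A call with a gripper value outside its range is refused whole. The fingers move at their own pace and stop on an object; FORCE is the grip in N (left out, the last holds). Time passes only in rows, so rows that repeat a pose let the fingers close. It gives the time, the measured TCP pose, the force, the opening and the grip force at its end, in the units of the state.
- monitor.get_state(): the state, without advancing time (a new reading comes with each control period).
- snapshot(name): name is "scene" or "side" or "wrist"; returns a dict with "img" (400x640x3 uint8, red, green, blue), "mtx" (3x3 intrinsics, pixels), "world_to_cam" (4x4, takes a point from world to camera coordinates). Camera axes: x right, y up, looking along -z (the intrinsics and any distortion apply to the point x, -y, -z); pixel columns grow to the right and rows downward; lengths in mm; the calibration is good to about 2 mm. The wrist camera is an equidistant fisheye: a pixel r from the principal point sees the ray r / f radians off the axis. A picture is of the moment at which its call begins. There is no depth.
- workorder.finish_job(): hands the job in; it is judged then, once.
Trained networks look in a picture, given as the dict that the camera call returned (one of the last four; its "shot" number tells which), for a name from the list of things; names that differ only in an ending like _2 or _b are one class to them, and where a whole thing is asked for, a point or a joint stands for the part that bears it (a point fixed in the world has none). Each returns a list of dicts, best first, with "score" (0 to 1); they miss things now and then, are a little off and sometimes report something else, mostly with a low value. They report only what shows in the picture. A call takes as long as a camera call.
- cut_out(picture, label): "pixels" (400x640 bool, what is visible of it) and "box" ([centre column, centre row, width, height] in pixels, round what is visible of it).
The state is a dict: "time": time; "q": joint angles; "joint_vel": joint speeds; "effort": joint torques, N m; "ee_pos": TCP position; "tcp_rot": TCP orientation; "force": force on the tool from outside, world axes, zero at the start; "ft_torque": the same for the moment, N m; "width": finger opening in mm; "gripper_force": force on a finger pad.
Only numpy, scipy, OpenCV 4.12 (cv2) and the standard library are available. Lean on these libraries where they do the work, as an engineer would, in place of code of your own. Each camera call takes 0.05 s, during which the arm holds its last target. There are 200 camera calls.

## Working session

There is one attempt and no reset: what is moved stays moved. The work goes in short steps, Python scripts to look and compute and a shell command to move; the robot and the scene stay as the last step left them, time stands still between calls to the robot, and variables do not carry over. Pictures are saved under pics/ and viewed, at most 14 in all, crops included, and the job is handed in when it is done.

```bash
mkdir -p pics; cat > h.py <<'E'
import numpy as np, cv2
from rig import monitor, snapshot, workorder, cut_out, manip
from scipy.spatial.transform import Rotation as R
def proj(p,P):
    P=np.atleast_2d(P); c=(p['world_to_cam']@np.c_[P,np.ones(len(P))].T).T[:,:3]
    u=c*[1,-1,-1]; v=(p['mtx']@u.T).T
    return v[:,:2]/v[:,2:]
def ray(p,px):
    W=p['world_to_cam'];d=np.linalg.inv(p['mtx'])@[px[0],px[1],1]; d=d*[1,-1,-1]
    return -W[:3,:3].T@W[:3,3], W[:3,:3].T@d
def onz(p,px,z):
    o,d=ray(p,px); return o+d*(z-o[2])/d[2]
def save(p,n): cv2.imwrite(f'pics/{n}.png',p['img'][:,:,::-1])
E
python3 - <<'E'
from h import *
print(manip.tcp_to_tips, monitor.get_state())
for n in ['scene','side']:
    p=snapshot(n); save(p,n+'0')
    print(n,p['mtx'].tolist(),np.round(p['world_to_cam'],3).tolist())
    for l in ['wheel','cradle','stand','keeper','mallet','tape','castor','glue']:
        r=cut_out(p,l)
        if r: print(l,[ (round(x['score'],2),np.round(x['box'])) for x in r[:2]])
E
```

```text
8.0 {'time': 0.0, 'q': array([-1.31131341e+00,  1.81523900e-01,  1.60794264e+00, -1.70856963e-05,
        1.35379753e+00, -2.06337007e-01]), 'joint_vel': array([ 0.00233014, -0.00093899,  0.00105364,  0.0004188 ,  0.00055863,
       -0.00022473]), 'effort': array([-5.55706101e-04, -4.33873236e+01, -3.41846073e+01,  7.01271929e-02,
        3.84596467e-02, -1.46034336e-04]), 'ee_pos': array([ 258.12710373, -513.25267061,  245.85135103]), 'tcp_rot': array([ 9.72998101e-01,  2.30811604e-01, -3.05426659e-05, -8.35192483e-04]), 'force': array([-0.36118059, -0.05809116, -0.97802653]), 'ft_torque': array([0.04071937, 0.01554681, 0.01781579]), 'gripper_force': 0.0, 'width': 88.35524931790394}
scene [[412.7253329696989, 0.0, 323.2734445019936], [0.0, 412.7253329696989, 194.291977292354], [0.0, 0.0, 1.0]] [[0.213, 0.977, -0.001, -122.748], [-0.734, 0.161, 0.66, 273.274], [0.645, -0.14, 0.752, -1822.072], [0.0, 0.0, 0.0, 1.0]]
wheel [(0.95, array([251., 211.,  70.,  53.]))]
cradle [(0.57, array([256., 234.,  80.,  56.])), (0.51, array([240., 202.,  59.,  23.]))]
stand [(0.82, array([372., 198., 
[... 205 characters left out ...]
[(0.57, array([346., 264.,  21.,  34.]))]
side [[495.81412074654406, 0.0, 318.0245408621456], [0.0, 495.81412074654406, 205.79113615106266], [0.0, 0.0, 1.0]] [[-0.996, -0.085, -0.01, 533.329], [0.046, -0.636, 0.77, -154.211], [-0.072, 0.767, 0.638, -1517.308], [0.0, 0.0, 0.0, 1.0]]
wheel [(0.56, array([327., 167.,  19.,  73.]))]
cradle [(0.65, array([328., 194.,  43.,  60.]))]
stand [(0.75, array([309., 257.,  72., 116.]))]
mallet [(0.82, array([324., 245.,  99.,  44.])), (0.5, array([307., 258.,  66., 116.]))]
tape [(0.81, array([237., 285.,  32.,  30.]))]
castor [(0.76, array([307., 376.,  34.,  35.])), (0.17, array([329., 166.,  21.,  76.]))]
glue [(0.84, array([246., 234.,  23.,  55.]))]
```

```bash
python3 -c "
import cv2,numpy as np
a=cv2.imread('pics/scene0.png');b=cv2.imread('pics/side0.png');cv2.imwrite('pics/both0.png',cv2.resize(np.vstack([a,b]),(480,600),interpolation=cv2.INTER_AREA))"
```

```text
(no output)
```

View pics/scene0.png

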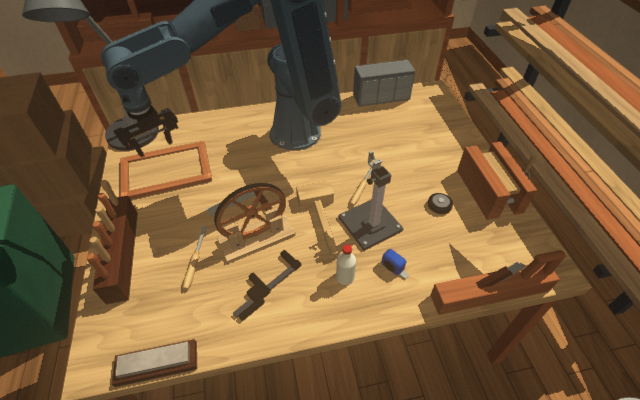

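View pics/side0.png

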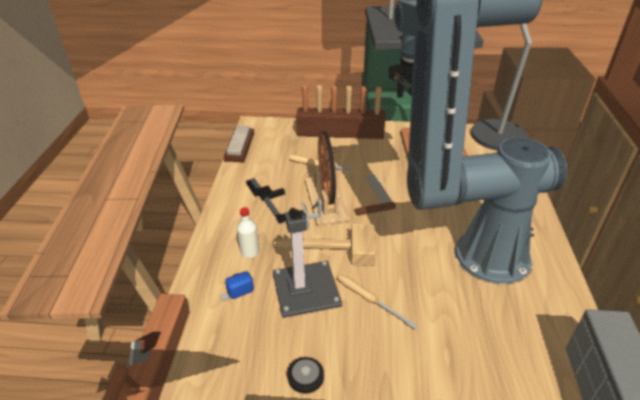

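The scene camera shows the wheel face-on at (251,211) and the stand base at about (370,225), with the hook at about (375,160). The side camera sees the wheel edge-on at (327,167) and the hook at (300,215). I'll zoom in on the stand and fit the wheel.

```bash
cat > fit.py <<'E'
from h import *
from scipy.optimize import least_squares
from scipy.ndimage import gaussian_filter
s=snapshot('scene'); d=snapshot('side')
ms=cut_out(s,'wheel')[0]['pixels']; md=cut_out(d,'wheel')[0]['pixels']
t=np.linspace(0,2*np.pi,120)
def pts(x,y,yaw,z=142,r=120):
    a=np.array([np.cos(yaw),np.sin(yaw),0]); b=np.array([-np.sin(yaw),np.cos(yaw),0])
    return np.vstack([[x,y,z]+k*a+r*np.outer(np.cos(t),[0,0,1])+r*np.outer(np.sin(t),b) for k in(-10,10)])
def mask(p,P):
    m=np.zeros((400,640),np.uint8)
    q=cv2.convexHull((proj(p,P)).astype(np.float32)); cv2.fillPoly(m,[np.round(q*16).astype(np.int32)],1,shift=4); return m
Hs=np.zeros((400,640),np.uint8);cv2.fillPoly(Hs,[cv2.convexHull(np.argwhere(ms)[:,::-1].astype(np.int32))],1)
Hd=np.zeros((400,640),np.uint8);cv2.fillPoly(Hd,[cv2.convexHull(np.argwhere(md)[:,::-1].astype(np.int32))],1)
from scipy.optimize import differential_evolution
def cost(v):
    P=pts(*v); c=0
    for p,H,top in((s,Hs,1),(d,Hd,1)):
        m=mask(p,P); c+=(m!=H).sum()/H.sum()
    return c
o=onz(s,(251,211),142);print('centre guess',o)
r=differential_evolution(cost,[(o[0]-60,o[0]+60),(o[1]-60,o[1]+60),(-1.2,1.2)],seed=1,maxiter=60)
print(r.x,r.fun)
for n,p,c in(('s',s,(320,130,110,130)),('d',d,(260,190,100,130))):
    x,y,w,h=c; cv2.imwrite(f'pics/crop_{n}.png',cv2.resize(p['img'][y:y+h,x:x+w,::-1],None,fx=4.5,fy=4.5,interpolation=cv2.INTER_CUBIC))
a,b=[cv2.imread(f'pics/crop_{n}.png') for n in'sd']
cv2.imwrite('pics/crop.png',np.hstack([a,b])[:, :][:600,:][:, :]); print(a.shape,b.shape)
im=np.hstack([a,b]); cv2.imwrite('pics/crop.png',cv2.resize(im,(im.shape[1]*800//im.shape[1],im.shape[0]*800//im.shape[1])))
print('scale',800/im.shape[1]*4.5, 'split',a.shape[1]*800/im.shape[1])
E
python3 fit.py
```

```text
centre guess [ 523.61537937 -229.63074584  142.        ]
[ 5.25316975e+02 -2.32728234e+02  2.38772943e-01] 0.16099011532125207
(585, 495, 3) (585, 450, 3)
scale 3.8095238095238093 split 419.04761904761904
```

View pics/crop.png

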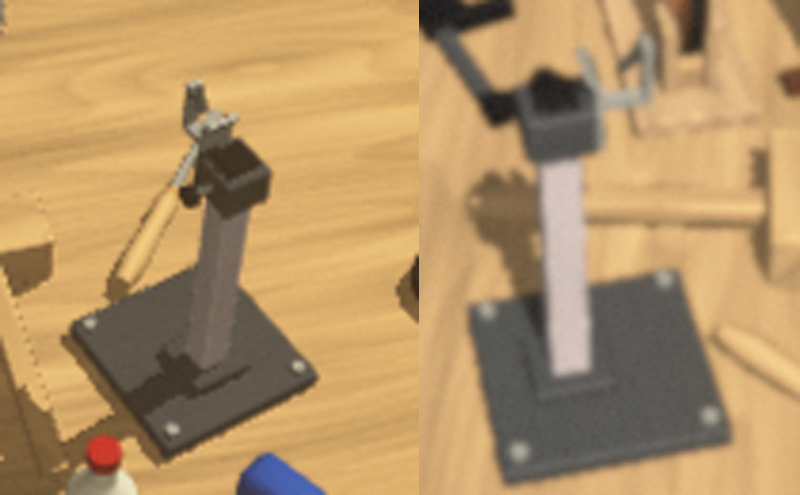

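```bash
cat > st.py <<'E'
from h import *
from scipy.optimize import least_squares
s=snapshot('scene'); d=snapshot('side')
C=np.array([[338.9,215.8],[363.3,248.2],[402.9,228.5]]);D=np.array([[273.4,270.8],[328.5,261.1],[342.2,304.5],[283.4,315.0]])
W=[onz(s,c,18) for c in C];V=[onz(d,c,18) for c in D]
print(np.round(W,0).tolist(),np.round(V,0).tolist())
# identity by world order
def corners(v):
    x,y,a=v; R_=np.array([[np.cos(a),-np.sin(a)],[np.sin(a),np.cos(a)]])
    return np.c_[(R_@(85*np.array([[1,1],[-1,1],[-1,-1],[1,-1]])).T).T+[x,y],np.full(4,18)]
# hook points to world approx -x
def res(v):
    K=corners(v);r=[]
    for p,A in((s,C),(d,D)):
        q=proj(p,K)
        for a in A: r+=list((q-a)[np.argmin(((q-a)**2).sum(1))])
    return np.array(r)
c0=np.mean(V,axis=0)
best=min((least_squares(res,[c0[0],c0[1],a]) for a in np.linspace(-.75,.75,7)),key=lambda r:r.cost)
print(best.x,best.fun.round(1))
x,y,a=best.x
for k in range(4):
    b=a+k*np.pi/2; ex=np.array([np.cos(b),np.sin(b)])
    for nm,off,z in(('seat',-44.5,268),('liptop',-62,312)):
        P=np.r_[np.array([x,y])+off*ex,z]; print(round(b,3),nm,P.round(0),proj(s,P).round(0),proj(d,P).round(0), 'crop',((proj(s,P)-[320,130])*3.81).round(),((proj(d,P)-[260,190])*3.81+[419,0]).round())
E
python3 st.py
```

```text
[[510.0, 72.0, 18.0], [663.0, 120.0, 18.0], [613.0, 279.0, 18.0]] [[656.0, 127.0, 18.0], [497.0, 76.0, 18.0], [449.0, 236.0, 18.0], [604.0, 284.0, 18.0]]
[5.53463497e+02 1.78317295e+02 3.06054095e-01] [-0.9 -2.5  0.6 -0.9  1.3 -1.3 -1.2 -1.1 -0.2 -1.   0.7 -0.7 -1.8  0.2]
0.306 seat [511. 165. 268.] [[369. 162.]] [[321. 217.]] crop [[188. 124.]] [[651. 104.]]
0.306 liptop [494. 160. 312.] [[367. 149.]] [[328. 203.]] crop [[181.  72.]] [[677.  49.]]
1.877 seat [567. 136. 268.] [[366. 176.]] [[300. 209.]] crop [[174. 176.]] [[573.  72.]]
1.877 liptop [572. 119. 312.] [[362. 168.]] [[298. 191.]] crop [[159. 145.]] [[566.   6.]]
3.448 seat [596. 192. 268.] [[386. 180.]] [[286. 223.]] crop [[251. 191.]] [[519. 124.]]
3.448 liptop [613. 197. 312.] [[391. 174.]] [[278. 210.]] crop [[270. 166.]] [[489.  77.]]
5.018 seat [540. 221. 268.] [[389. 166.]] [[307. 232.]] crop [[263. 138.]] [[599. 159.]]
5.018 liptop [535. 237. 312.] [[395. 154.]] [[308. 223.]] crop [[287.  91.]] [[603. 125.]]
```

```bash
cat >> st.py <<'E'
print('post')
for z in (18,268,290,308):
    P=np.array([x,y,z]);print(z,((proj(s,P)-[320,130])*3.81).round(),((proj(d,P)-[260,190])*3.81+[419,0]).round())
K=corners(best.x);print(((proj(s,K)-[320,130])*3.81).round().tolist(),((proj(d,K)-[260,190])*3.81+[419,0]).round().tolist())
q=snapshot('wrist');print(q['mtx'].tolist());print(np.round(q['world_to_cam'],3).tolist())
E
python3 st.py | sed -n '/post/,$p'
```

```text
post
18 [[193. 343.]] [[595. 366.]]
268 [[219. 157.]] [[586. 114.]]
290 [[221. 138.]] [[585.  89.]]
308 [[224. 122.]] [[584.  68.]]
[[321.0, 370.0], [216.0, 250.0], [69.0, 317.0], [167.0, 447.0]] [[501.0, 477.0], [735.0, 433.0], [679.0, 267.0], [465.0, 304.0]]
[[309.70691628693146, 0.0, 320.2923767330291], [0.0, 309.70691628693146, 201.80751247051896], [0.0, 0.0, 1.0]]
[[0.449, -0.894, 0.001, -575.13], [0.861, 0.432, -0.266, 38.152], [0.238, 0.121, 0.964, -389.591], [0.0, 0.0, 0.0, 1.0]]
```

```bash
cat > st2.py <<'E'
exec(open('st.py').read().split("x,y,a=best.x")[0])
sc=lambda u,v:np.array([u,v])/3.81+[320,130]
sd=lambda u,v:np.array([u-419,v])/3.81+[260,190]
def res2(v):
    x,y,a,e,h=v
    ex=np.array([np.cos(a),np.sin(a)]);ey=np.array([-ex[1],ex[0]])
    r=list(res([x-e*ex[0],y-e*ex[1],a]))
    P=lambda u,w,z:np.r_[[x,y]+u*ex+w*ey,z]
    for p,pt,o in((s,P(-62,0,312+h),sc(195,82)),(d,P(-62,0,312+h),sd(648,40)),(d,P(-62,0,268+h),sd(640,101)),(d,P(0,14,18),sd(570,376)),(s,P(14,14,18),sc(209,369))):
        r+=list((proj(p,pt)[0]-o))
    return np.array(r)
b=least_squares(res2,[553,178,.306,0,0],loss='soft_l1');x,y,a,e,h=b.x
print(b.x.round(3),b.fun.round(1))
for k in(-44.5,-62): print(k,x+k*np.cos(a),y+k*np.sin(a))
E
python3 st2.py
python3 - <<'E'
from h import *
from scipy.spatial.transform import Rotation as R
s=monitor.get_state();Rt=R.from_quat(s['tcp_rot']);print(Rt.as_matrix().round(3))
q=snapshot('wrist');W=q['world_to_cam'];print('cam in tool',Rt.inv().apply(-W[:3,:3].T@W[:3,3]-s['ee_pos']).round(1));print((W[:3,:3]@Rt.as_matrix()).round(3))
E
```

```text
[[510.0, 72.0, 18.0], [663.0, 120.0, 18.0], [613.0, 279.0, 18.0]] [[656.0, 127.0, 18.0], [497.0, 76.0, 18.0], [449.0, 236.0, 18.0], [604.0, 284.0, 18.0]]
[5.53463497e+02 1.78317295e+02 3.06054095e-01] [-0.9 -2.5  0.6 -0.9  1.3 -1.3 -1.2 -1.1 -0.2 -1.   0.7 -0.7 -1.8  0.2]
[5.74340e+02 1.83052e+02 2.94000e-01 2.08710e+01 6.85400e+00] [-1.1 -2.5 -0.1 -0.7  1.  -0.7 -1.2 -1.7 -0.1 -1.1  0.1 -0.8 -2.4 -0.5
  0.  -0.  -0.9  1.2  1.4 -1.3  0.   2.   4.2 -1.1]
-44.5 531.7552043251995 170.13656094846976
-62 515.0085358899944 165.05727986535342
[[ 0.893  0.449 -0.   ]
 [ 0.449 -0.893  0.   ]
 [ 0.    -0.    -1.   ]]
cam in tool [  66.9   -0.3 -139.6]
[[-0.     1.    -0.001]
 [ 0.964  0.001  0.266]
 [ 0.266 -0.001 -0.964]]
```

```bash
cat > rel.py <<'E'
from h import *
# pose in a fixture frame (x,y,yaw): wheel centre c, tool at radius r, angle th on +y' side, tool y along axle
def pose(c,yaw,th,r):
    ax=np.array([np.cos(yaw),np.sin(yaw),0]);yp=np.array([-np.sin(yaw),np.cos(yaw),0]);z=np.array([0,0,1.])
    rad=np.sin(th)*yp+np.cos(th)*z
    Z=-rad;Y=ax;X=np.cross(Y,Z)
    return np.array(c)+r*rad, np.c_[X,Y,Z]
def rel(p,M):
    s=monitor.get_state();R0=R.from_quat(s['tcp_rot'])
    print('linear cm',(R0.inv().apply(np.array(p)-s['ee_pos'])/10).round(2),'rot deg',np.degrees((R0.inv()*R.from_matrix(M)).as_rotvec()).round(1))
E
python3 - <<'E'
from rel import *
p,M=pose([525,-233,142],.24,np.radians(30),210);print(p,M.round(2))
rel(p+[0,0,80],M)
E
```

```text
[ 500.04122423 -131.00951264  323.86533479] [[-0.21  0.97  0.12]
 [ 0.84  0.24 -0.49]
 [-0.5   0.   -0.87]]
linear cm [ 38.79 -23.34 -15.72] rot deg [-20.1 -25.3 -75.2]
```

```bash
python3 -m creep '{"linear":[[0,0,-4],[0,0,-8],[0,0,-12],[4,-2,-15.7],[7,-4,-15.7]],"rotation":[[0,0,0],[-1.5,-2,-6],[-3,-4,-12],[-4.5,-6,-18],[-6,-8,-24]],"gripper":[1,1,1,1,1]}' 60; python3 - <<'E'
from rel import *
p,M=pose([525,-233,142],.24,np.radians(30),210)
rel(p+[0,0,80],M)
E
```

```text
time: 1.92
ee_pos: [298.6, -455.8, 407.7]
tcp_rot: [0.9, 0.427, -0.056, 0.071]
force: [1.3, 0.3, -0.1]
width: 87.7
gripper_force: 0.0
linear cm [37.42 -4.69 -6.17] rot deg [-13.7 -17.  -51.1]
```

```bash
python3 -m creep '{"linear":[[4,-0.5,-0.6],[8,-1,-1.2],[12,-1.5,-1.9],[16,-2,-2.6],[20,-2.5,-3.3]],"rotation":[[-1.5,-2,-6],[-3,-4,-12],[-4.8,-6,-18],[-6.4,-8,-24],[-8,-10,-30]],"gripper":[1,1,1,1,1]}'; python3 - <<'E'
from rel import *
p,M=pose([525,-233,142],.24,np.radians(30),210)
rel(p+[0,0,80],M)
E
```

```text
time: 2.33
ee_pos: [407.2, -278.0, 401.9]
tcp_rot: [0.743, 0.642, -0.119, 0.15]
force: [1.0, 0.1, -0.3]
width: 88.2
gripper_force: 0.0
linear cm [14.79  7.27 -5.54] rot deg [ -5.7  -7.5 -20.9]
```

```bash
python3 -m creep '{"linear":[[4,2,-1.5],[8,4,-3],[12,6,-4.5],[14.8,7.3,-5.5],[14.8,7.3,-5.5]],"rotation":[[-1.5,-2,-6],[-3,-4,-12],[-4.8,-6,-18],[-5.7,-7.5,-20.9],[-5.7,-7.5,-20.9]],"gripper":[1,1,1,1,1]}'; cat > look.py <<'E'
from rel import *
import sys
q=snapshot('wrist');save(q,sys.argv[1])
for l in sys.argv[2:]:
    for r in cut_out(q,l)[:2]: print(l,round(r['score'],2),r['box'])
    
E
python3 look.py w1 wheel cradle; python3 -c "
from rel import *
p,M=pose([525,-233,142],.24,np.radians(30),101)
rel(p,M)"
```

```text
time: 2.75
ee_pos: [502.4, -127.6, 402.9]
tcp_rot: [0.595, 0.761, -0.158, 0.203]
force: [-0.3, 0.5, -0.0]
width: 87.9
gripper_force: 0.0
wheel 0.77 [319.4, 138.3, 22.8, 180.8]
wheel 0.19 [310.4, 189.1, 102.7, 50.1]
cradle 0.75 [319.4, 95.8, 75.5, 149.5]
cradle 0.3 [309.3, 189.2, 99.6, 47.4]
linear cm [ 4.09  0.02 17.68] rot deg [-0.1 -0.1 -0.2]
```

View pics/w1.png

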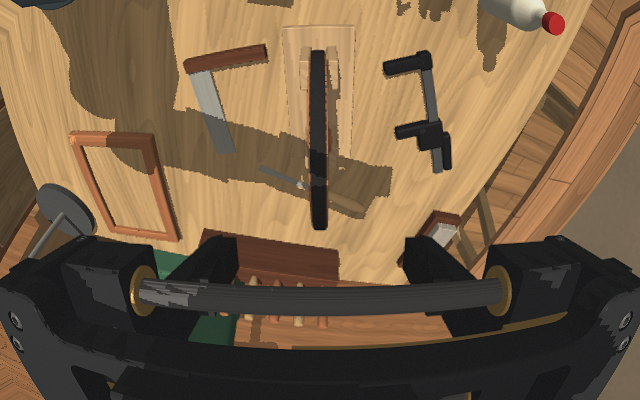

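The wheel shows edge-on at col 319, rows 48–229, exactly midway between the fingers (235/405) and upright. I'll check the y' offset with a fisheye fit before descending.

```bash
cat >> rel.py <<'E'
def fproj(q,P):
    P=np.atleast_2d(P);c=(q['world_to_cam']@np.c_[P,np.ones(len(P))].T).T[:,:3]*[1,-1,-1]
    rr=np.hypot(c[:,0],c[:,1]);a=np.arctan2(rr,c[:,2]);m=q['mtx']
    return np.c_[m[0,2]+m[0,0]*a*c[:,0]/rr,m[1,2]+m[1,1]*a*c[:,1]/rr]
E
python3 - <<'E'
from rel import *
from scipy.optimize import differential_evolution as DE
q=snapshot('wrist');H=cut_out(q,'wheel')[0]['pixels'];h=cv2.convexHull(np.argwhere(H)[:,::-1].astype(np.int32))
T=np.zeros((400,640),np.uint8);cv2.fillPoly(T,[h],1)
t=np.linspace(0,2*np.pi,90)
def f(v):
    x,y,w=v;a=np.array([np.cos(w),np.sin(w),0]);b=np.array([-a[1],a[0],0])
    P=np.vstack([[x,y,142]+k*a+120*np.outer(np.cos(t),[0,0,1])+120*np.outer(np.sin(t),b) for k in(-10,10)])
    m=np.zeros((400,640),np.uint8);cv2.fillPoly(m,[np.round(cv2.convexHull(fproj(q,P).astype(np.float32))*16).astype(np.int32)],1,shift=4)
    return (m!=T).sum()/T.sum()
r=DE(f,[(500,550),(-260,-200),(.1,.4)],seed=0,maxiter=40);print(r.x,r.fun)
p,M=pose([r.x[0],r.x[1],142],r.x[2],np.radians(30),101);rel(p,M)
E
```

```text
[ 5.24668262e+02 -2.31159860e+02  2.54667141e-01] 0.07185479860765788
linear cm [ 4.41  0.07 17.52] rot deg [-0.6 -0.1 -1.1]
```

```bash
python3 -m creep '{"linear":[[2.4,0,3],[4.4,0.1,6],[4.4,0.1,9],[4.4,0.1,12],[4.4,0.1,14]],"rotation":[[0,0,0],[0,0,-1],[0,0,-1],[0,0,-1],[0,0,-1]],"gripper":[1,1,1,1,1]}'; python3 -m creep '{"linear":[[0,0,1],[0,0,2],[0,0,3],[0,0,3.5],[0,0,3.5]],"rotation":[[0,0,0],[0,0,0],[0,0,0],[0,0,0],[0,0,0]],"gripper":[1,1,1,1,1]}'; python3 -c "
from rel import *
p,M=pose([524.7,-231.2,142],.25,np.radians(30),101);rel(p,M)"
```

```text
time: 3.42
ee_pos: [507.0, -166.6, 257.4]
tcp_rot: [0.593, 0.763, -0.162, 0.199]
force: [0.1, -0.2, 0.5]
width: 88.1
gripper_force: 0.0
time: 3.83
ee_pos: [512.6, -181.5, 229.3]
tcp_rot: [0.592, 0.764, -0.162, 0.201]
force: [-0.0, 0.1, -0.1]
width: 88.1
gripper_force: 0.0
linear cm [-0.07 -0.06  0.02] rot deg [-0.5 -0.2  0.2]
```

Close on the rim.

```bash
python3 -m creep '{"linear":[[0,0,0],[0,0,0],[0,0,0],[0,0,0],[0,0,0]],"rotation":[[0,0,0],[0,0,0],[0,0,0],[0,0,0],[0,0,0]],"gripper":[0,0,0,0,0]}' 60; python3 -m creep '{"linear":[[0,0,0],[0,0,0],[0,0,0],[0,0,0],[0,0,0]],"rotation":[[0,0,0],[0,0,0],[0,0,0],[0,0,0],[0,0,0]],"gripper":[0,0,0,0,0]}' 60
```

```text
time: 4.25
ee_pos: [513.1, -180.6, 230.1]
tcp_rot: [0.592, 0.764, -0.161, 0.201]
force: [0.9, 0.9, 0.7]
width: 56.8
gripper_force: 0.0
time: 4.67
ee_pos: [512.9, -180.9, 229.7]
tcp_rot: [0.592, 0.764, -0.161, 0.201]
force: [-0.3, 0.5, 0.2]
width: 23.4
gripper_force: 0.0
```

```bash
python3 -m creep '{"linear":[[0,0,0],[0,0,0],[0,0,0],[0,0,0],[0,0,0]],"rotation":[[0,0,0],[0,0,0],[0,0,0],[0,0,0],[0,0,0]],"gripper":[0,0,0,0,0]}' 60;  python3 -m creep '{"linear":[[-0.25,0,-0.43],[-0.5,0,-0.87],[-1,0,-1.73],[-1.5,0,-2.6],[-2,0,-3.46]],"rotation":[[0,0,0],[0,0,0],[0,0,0],[0,0,0],[0,0,0]],"gripper":[0,0,0,0,0]}' 60;
```

```text
time: 5.08
ee_pos: [512.8, -180.9, 229.6]
tcp_rot: [0.592, 0.764, -0.161, 0.201]
force: [0.3, -0.3, 0.2]
width: 19.2
gripper_force: 60.0
time: 5.5
ee_pos: [513.3, -180.9, 270.9]
tcp_rot: [0.592, 0.764, -0.161, 0.201]
force: [0.1, -0.8, -3.2]
width: 18.9
gripper_force: 60.0
```

```bash
python3 -m creep '{"linear":[[-1,0,-1.73],[-2,0,-3.46],[-2.5,0,-4.33],[-2.5,0,-4.33],[-2.5,0,-4.33]],"rotation":[[0,0,0],[0,0,0],[0,0,0],[0,0,0],[0,0,0]],"gripper":[0,0,0,0,0]}' 60; cat > go.py <<'E'
from rel import *
import sys
S=np.array([574.3,183.0]);yaw=.294
x,y,z=map(float,sys.argv[1:4])
c=np.r_[S+[x*np.cos(yaw)-y*np.sin(yaw),x*np.sin(yaw)+y*np.cos(yaw)],z]
p,M=pose(c,yaw,np.radians(30),101);rel(p,M)
E
python3 go.py -140 0 240
python3 - <<'E'
from h import *
d=snapshot('side');s=snapshot('scene')
a=cv2.resize(s['img'][140:290,190:410],None,fx=2.7,fy=2.7,interpolation=3)[:,:,::-1];cv2.imwrite('pics/l1.png',a)
E
```

```text
time: 5.92
ee_pos: [513.8, -180.9, 320.2]
tcp_rot: [0.592, 0.764, -0.161, 0.201]
force: [0.0, -0.5, -4.4]
width: 19.3
gripper_force: 60.0
linear cm [ 32.75   0.64 -19.66] rot deg [-1.6 -0.1 -2. ]
```

View pics/l1.png

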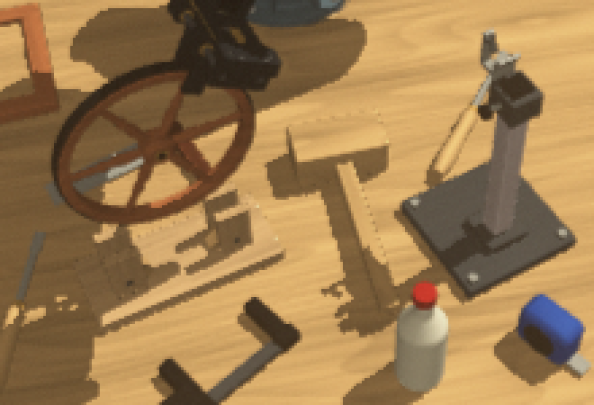

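The wheel is held and clear of the cradle: crop centre (160,150), gripper at (215,60) by the spoke. Next I'll traverse to in front of the hook.

```bash
python3 -m creep '{"linear":[[1,0,-0.6],[3,0.1,-1.8],[6,0.1,-3.6],[9,0.2,-5.4],[12,0.25,-7.2]],"rotation":[[0,0,0],[0,0,0],[0,0,-0.5],[-0.5,0,-0.5],[-0.5,0,-1]],"gripper":[0,0,0,0,0]}' 60;  python3 -m creep '{"linear":[[3,0.1,-1.8],[6,0.1,-3.6],[9,0.2,-5.4],[12,0.25,-7.2],[15,0.3,-9]],"rotation":[[0,0,0],[0,0,-0.2],[0,0,-0.5],[-0.5,0,-0.5],[-1,0,-1]],"gripper":[0,0,0,0,0]}' 60; python3 go.py -140 0 240
```

```text
time: 6.43
ee_pos: [480.1, -43.0, 321.1]
tcp_rot: [0.584, 0.77, -0.16, 0.201]
force: [1.6, 0.4, -4.2]
width: 19.0
gripper_force: 60.0
time: 6.85
ee_pos: [436.4, 126.7, 324.9]
tcp_rot: [0.575, 0.776, -0.155, 0.206]
force: [0.8, 0.0, -3.0]
width: 18.8
gripper_force: 60.0
linear cm [ 5.45  0.83 -3.43] rot deg [-0.2 -0.2  0.1]
```

```bash
python3 -m creep '{"linear":[[2.5,0.4,-1.5],[4.5,0.8,-2.8],[5.4,0.8,-3.4],[5.4,0.8,-3.4],[5.4,0.8,-3.4]],"rotation":[[0,0,0],[0,0,0],[0,0,0],[0,0,0],[0,0,0]],"gripper":[0,0,0,0,0]}' 60; python3 go.py -140 0 240; python3 look.py w2 stand wheel keeper;python3 - <<'E'
from h import *
s=snapshot('side')
q=cv2.imread('pics/w2.png');b=s['img'][140:340,220:420,::-1]
cv2.imwrite('pics/w2s.png',np.hstack([q[:,120:520],cv2.resize(b,(400,400),interpolation=3)]))
E
```

```text
time: 7.27
ee_pos: [426.7, 188.2, 327.7]
tcp_rot: [0.575, 0.777, -0.155, 0.206]
force: [0.2, 0.2, -3.2]
width: 19.0
gripper_force: 60.0
linear cm [ 0.25 -0.02 -0.12] rot deg [-0.2 -0.1  0.2]
stand 0.65 [439.5, 149.9, 182.3, 247.1]
stand 0.22 [381.0, 237.2, 39.0, 23.5]
wheel 0.58 [319.0, 194.1, 48.2, 300.8]
wheel 0.53 [448.3, 194.2, 5.8, 25.4]
keeper 0.2 [321.0, 196.5, 44.4, 298.4]
```

View pics/w2s.png

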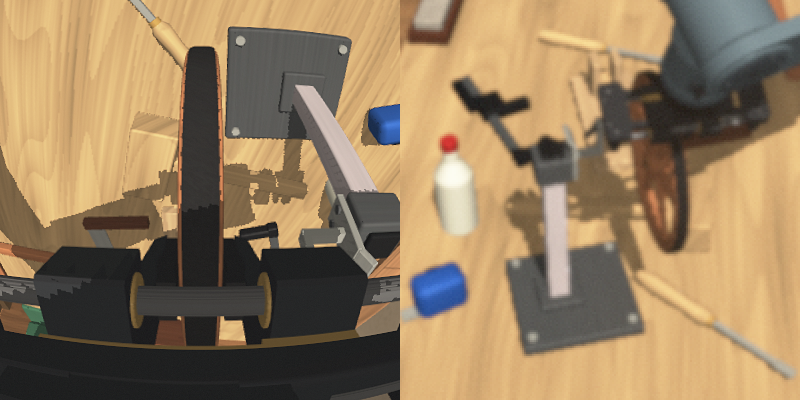

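The wrist view shows the wheel rim at crop col 200, the base corners at (228,28), (352,38) and (226,134), and the hook lip near (305,235) with the back plate near (350,240). I'll zoom in on the hook.

```bash
python3 - <<'E'
from rel import *
q=snapshot('wrist');im=q['img'][:,:,::-1]
cv2.imwrite('pics/hz.png',cv2.resize(im[175:295,340:500],None,fx=5,fy=5,interpolation=3))
S=np.array([574.3,183.0]);w=.294
def P(x,y,z):return np.r_[S+[x*np.cos(w)-y*np.sin(w),x*np.sin(w)+y*np.cos(w)],z]
e=-20.9
for n,a in(('c--',(e-85,-85,18)),('c+-',(e+85,-85,18)),('c-+',(e-85,85,18)),('c++',(e+85,85,18)),('postbase+',(-14,14,18)),('postbase--',(-14,-14,18)),('lip+6 top',(-62,6,319)),('lip-6 top',(-62,-6,319)),('lip bottom',(-65,6,269)),('bp top',(-30,15,312)),('seat',(-44.5,0,275))):
    u=fproj(q,P(*a))[0];print(n,u.round(),'zoom',((u-[340,175])*5).round())
E
```

```text
c-- [344. 136.] zoom [  22. -196.]
c+- [449. 139.] zoom [ 543. -178.]
c-+ [349.  26.] zoom [  46. -747.]
c++ [473.  39.] zoom [ 667. -682.]
postbase+ [413.  79.] zoom [ 365. -480.]
postbase-- [410.  97.] zoom [ 350. -392.]
lip+6 top [442. 278.] zoom [509. 515.]
lip-6 top [436. 287.] zoom [482. 560.]
lip bottom [423. 221.] zoom [413. 229.]
bp top [486. 259.] zoom [728. 420.]
seat [447. 231.] zoom [536. 282.]
```

View pics/hz.png

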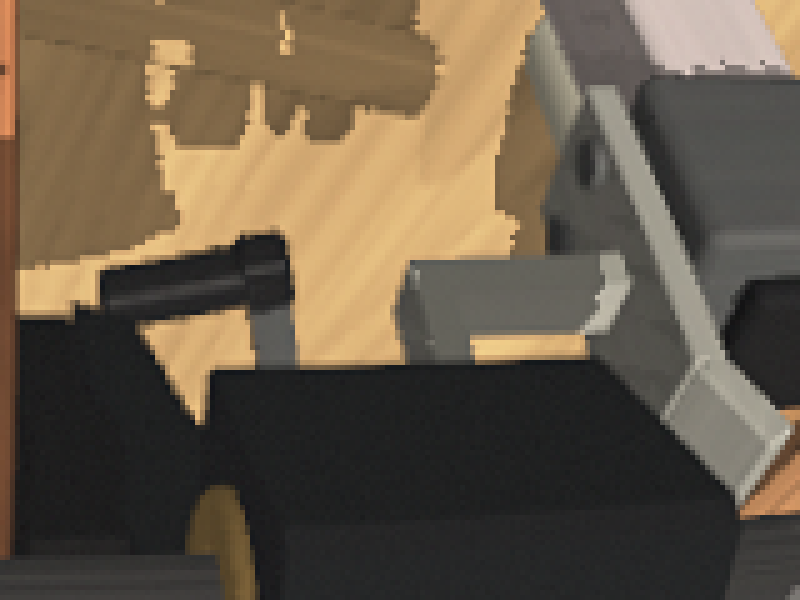

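```bash
python3 - <<'E'
from rel import *
q=snapshot('wrist');s=monitor.get_state();M=R.from_quat(s['tcp_rot']).as_matrix()
print('wheel box',[(r['box'],round(r['score'],2)) for r in cut_out(q,'wheel')[:1]], 'axle tilt', M[2,1])
t=np.linspace(0,2*np.pi,180)
for r in(100,101.5,103):
  for rot in(-6,-3,0,3,6):
    g=s['ee_pos']-11*M[:,2]; D=R.from_rotvec(np.radians(rot)*M[:,1]).apply(M[:,2]); c=g+(r+11)*D
    b=np.cross([0,0,1],M[:,1]);P=np.vstack([c+k*M[:,1]+120*np.outer(np.cos(t),M[:,2])+120*np.outer(np.sin(t),M[:,0]) for k in(-10,10)])
    u=fproj(q,P);print(r,rot,'minrow',u[:,1].min().round(1),'cols',u[:,0].min().round(),u[:,0].max().round(),'c',c.round())
E
python3 go.py -140 0 235
```

```text
wheel box [([321.0, 195.6, 43.3, 301.4], 0.56)] axle tilt -0.0033308456571813916
100 -6 minrow 63.0 cols 300.0 347.0 c [444. 130. 248.]
100 -3 minrow 55.2 cols 300.0 348.0 c [443. 135. 245.]
100 0 minrow 47.2 cols 300.0 348.0 c [441. 139. 242.]
100 3 minrow 39.1 cols 300.0 348.0 c [440. 144. 239.]
100 6 minrow 30.8 cols 299.0 349.0 c [438. 149. 236.]
101.5 -6 minrow 63.6 cols 301.0 347.0 c [444. 129. 247.]
101.5 -3 minrow 55.7 cols 300.0 347.0 c [443. 134. 243.]
101.5 0 minrow 47.6 cols 300.0 348.0 c [442. 139. 240.]
101.5 3 minrow 39.5 cols 300.0 348.0 c [440. 144. 237.]
101.5 6 minrow 31.2 cols 300.0 348.0 c [438. 149. 235.]
103 -6 minrow 64.2 cols 301.0 347.0 c [445. 128. 245.]
103 -3 minrow 56.2 cols 301.0 347.0 c [443. 133. 242.]
103 0 minrow 48.1 cols 300.0 347.0 c [442. 138. 239.]
103 3 minrow 39.9 cols 300.0 348.0 c [440. 143. 236.]
103 6 minrow 31.6 cols 300.0 348.0 c [439. 148. 234.]
linear cm [ 0.61 -0.05  0.33] rot deg [-0.2 -0.2 -0. ]
```

```bash
python3 -m creep '{"linear":[[0.6,0,0.3],[0.6,1.2,0.3],[0.6,2.5,0.3],[0.6,3.8,0.3],[0.6,4.5,0.3]],"rotation":[[0,0,0],[0,0,0],[0,0,0],[0,0,0],[0,0,0]],"gripper":[0,0,0,0,0]}' 60; python3 -m creep '{"linear":[[0,0.8,0],[0,1.6,0],[0,2.4,0],[0,2.5,0],[0,2.5,0]],"rotation":[[0,0,0],[0,0,0],[0,0,0],[0,0,0],[0,0,0]],"gripper":[0,0,0,0,0]}' 60; python3 go.py -44.5 0 236
```

```text
time: 8.08
ee_pos: [470.0, 204.9, 322.0]
tcp_rot: [0.576, 0.776, -0.155, 0.206]
force: [0.2, 0.1, -2.8]
width: 18.8
gripper_force: 60.0
time: 8.5
ee_pos: [493.2, 211.9, 322.2]
tcp_rot: [0.576, 0.776, -0.155, 0.206]
force: [-0.1, 0.1, -4.0]
width: 19.2
gripper_force: 60.0
linear cm [-0.12  2.47 -0.09] rot deg [-0.2 -0.2  0.1]
```

```bash
python3 - <<'E'
from rel import *
q=snapshot('wrist');im=q['img'][:,:,::-1];s=snapshot('side')['img'][:,:,::-1];c=snapshot('scene')['img'][:,:,::-1]
A=cv2.resize(im[170:300,300:460],(492,400),interpolation=3);B=cv2.resize(s[180:280,270:370],(300,300),interpolation=3);C=cv2.resize(c[120:220,320:420],(300,300),interpolation=3)
o=np.zeros((600,792,3),np.uint8);o[:400,:492]=A;o[:300,492:]=B;o[300:,492:]=C;cv2.imwrite('pics/n1.png',o)
E
```

```text
(no output)
```

View pics/n1.png

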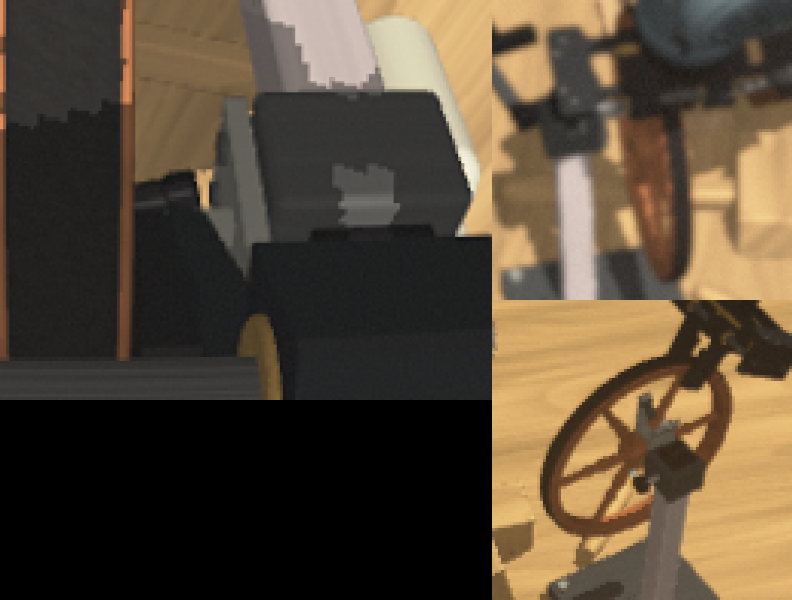

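The scene view shows the lip inside the top window at (645,405), clear of the hub and spokes. In the wrist view the back plate edge runs (225,97)–(245,275). I'll check the remaining x distance against the plate.

```bash
python3 - <<'E'
from rel import *
q=snapshot('wrist')
S=np.array([574.3,183.0]);w=.294
def P(x,y,z):return np.r_[S+[x*np.cos(w)-y*np.sin(w),x*np.sin(w)+y*np.cos(w)],z]
f=492/160
for x in(-30,-36,-24):
  for y in (-15,15):
    print(x,y,[((fproj(q,P(x,y,z))[0]-[300,170])*f).round().tolist() for z in(225,250,275,300,312)])
s=monitor.get_state();d=s['ee_pos'][:2]-S;print('tool in stand x',d@[np.cos(w),np.sin(w)],'y',d@[-np.sin(w),np.cos(w)])
E
```

```text
-30 -15 [[209.0, 116.0], [219.0, 184.0], [229.0, 261.0], [239.0, 348.0], [244.0, 393.0]]
-30 15 [[222.0, 37.0], [233.0, 105.0], [246.0, 185.0], [260.0, 277.0], [267.0, 326.0]]
-36 -15 [[189.0, 116.0], [197.0, 184.0], [205.0, 262.0], [214.0, 349.0], [219.0, 394.0]]
-36 15 [[199.0, 37.0], [209.0, 105.0], [220.0, 185.0], [232.0, 278.0], [238.0, 327.0]]
-24 -15 [[230.0, 116.0], [241.0, 184.0], [252.0, 261.0], [264.0, 347.0], [270.0, 392.0]]
-24 15 [[244.0, 37.0], [258.0, 105.0], [272.0, 185.0], [288.0, 276.0], [296.0, 325.0]]
tool in stand x -69.78610393567622 y 51.22680647295787
```

```bash
python3 -m creep '{"linear":[[-0.1,0.6,0],[-0.1,1.2,0],[-0.1,1.8,0],[-0.1,2.35,0],[-0.1,2.35,0]],"rotation":[[0,0,0],[0,0,0],[0,0,0],[0,0,0],[0,0,0]],"gripper":[0,0,0,0,0]}' 60; python3 go.py -46 0 236; python3 - <<'E'
from rel import *
q=snapshot('wrist');im=q['img'][:,:,::-1];c=snapshot('scene')['img'][:,:,::-1]
A=cv2.resize(im[150:300,290:450],(480,450),interpolation=3);C=cv2.resize(c[120:200,330:390],(315,420),interpolation=3)
o=np.zeros((450,795,3),np.uint8);o[:450,:480]=A;o[:420,480:]=C;cv2.imwrite('pics/n2.png',o)
print(monitor.get_state()['force'],monitor.get_state()['ft_torque'])
E
```

```text
time: 9.12
ee_pos: [515.9, 217.7, 322.5]
tcp_rot: [0.576, 0.776, -0.156, 0.205]
force: [-3.4, -0.0, -2.1]
width: 19.2
gripper_force: 60.0
linear cm [-0.01 -0.02 -0.1 ] rot deg [-0.3 -0.1  0.1]
[-1.83145644 -0.91432113 -4.29786542] [ 0.42271661  0.53997766 -0.22584638]
```

View pics/n2.png

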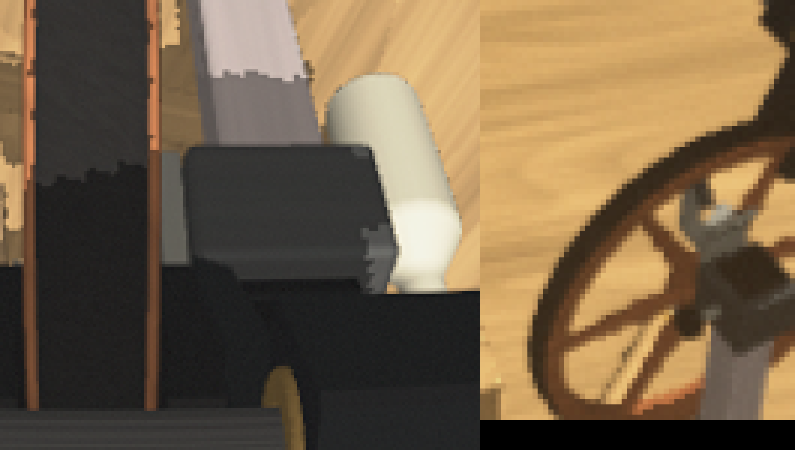

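```bash
python3 -m creep '{"linear":[[0,0,0],[0.25,0,0.43],[0.5,0,0.87],[0.75,0,1.3],[0.75,0,1.3]],"rotation":[[0,0,0],[0,0,0],[0,0,0],[0,0,0],[0,0,0]],"gripper":[0,0,0,0,0]}' 60; python3 -m creep '{"linear":[[0.1,0,0.17],[0.2,0,0.35],[0.3,0,0.52],[0.4,0,0.69],[0.4,0,0.69]],"rotation":[[0,0,0],[0,0,0],[0,0,0],[0,0,0],[0,0,0]],"gripper":[0,0,0,0,0]}' 60;  python3 go.py -46 0 236
```

```text
time: 9.63
ee_pos: [515.5, 217.9, 306.2]
tcp_rot: [0.575, 0.776, -0.155, 0.205]
force: [0.7, 0.2, -4.3]
width: 19.1
gripper_force: 60.0
time: 10.05
ee_pos: [515.5, 217.8, 299.4]
tcp_rot: [0.576, 0.776, -0.155, 0.206]
force: [0.7, -0.6, -3.5]
width: 19.2
gripper_force: 60.0
linear cm [-1.19  0.   -2.1 ] rot deg [-0.2 -0.2  0.1]
```

```bash
python3 -m creep '{"linear":[[0.1,0,0.17],[0.2,0,0.35],[0.3,0,0.52],[0.3,0,0.52]],"rotation":[[0,0,0],[0,0,0],[0,0,0],[0,0,0]],"gripper":[0,0,0,0]}'; python3 -m creep '{"linear":[[0.1,0,0.17],[0.2,0,0.35],[0.2,0,0.35]],"rotation":[[0,0,0],[0,0,0],[0,0,0]],"gripper":[0,0,0]}'
```

```text
time: 10.38
ee_pos: [516.4, 217.9, 294.7]
tcp_rot: [0.576, 0.776, -0.154, 0.207]
force: [1.8, 0.7, 1.8]
width: 19.0
gripper_force: 60.0
time: 10.63
ee_pos: [517.1, 218.0, 291.6]
tcp_rot: [0.576, 0.776, -0.153, 0.208]
force: [3.7, 2.6, 7.2]
width: 19.1
gripper_force: 60.1
```

```bash
python3 -m creep '{"linear":[[0,0.05,0],[0,0.1,0],[0,0.15,0],[0,0.15,0]],"rotation":[[0,0,0],[0,0,0],[0,0,0],[0,0,0]],"gripper":[0,0,0,0]}'; python3 look.py n3 >/dev/null; python3 - <<'E'
from rel import *
s=monitor.get_state();print(s['force'],s['ft_torque'])
q=snapshot('wrist');im=q['img'][:,:,::-1];c=snapshot('scene')['img'][:,:,::-1];d=snapshot('side')['img'][:,:,::-1]
A=cv2.resize(im[150:300,290:410],(360,450),interpolation=3);C=cv2.resize(c[125:185,345:400],(412,450),interpolation=3)
o=np.hstack([A,C]);cv2.imwrite('pics/n3.png',o)
E
```

```text
time: 10.97
ee_pos: [518.1, 218.5, 291.3]
tcp_rot: [0.576, 0.776, -0.154, 0.207]
force: [3.8, 1.0, 5.3]
width: 19.1
gripper_force: 60.1
[4.0351595  1.97526893 5.36775213] [-0.32053587 -0.60921166  0.50961796]
```

View pics/n3.png

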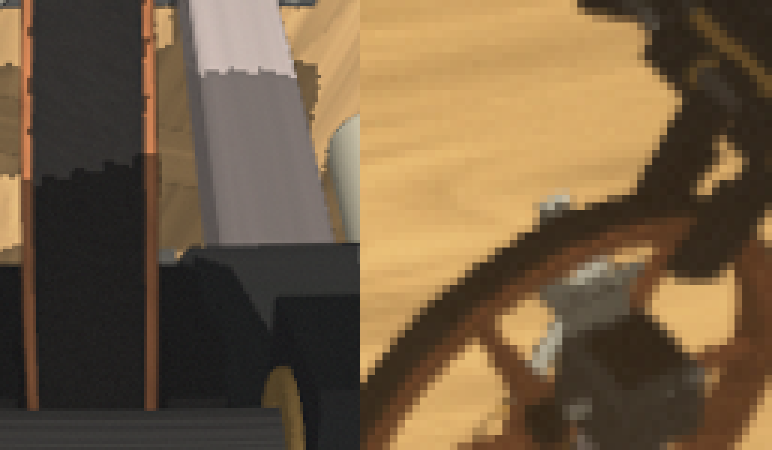

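The scene crop shows the lip's tip standing beyond and above the rim at (555,207), so the rim is in the mouth and pressing on the keeper. I'll continue down in small steps.

```bash
python3 -m creep '{"linear":[[0.05,0.05,0.09],[0.1,0.1,0.17],[0.1,0.1,0.17]],"rotation":[[0,0,0],[0,0,0],[0,0,0]],"gripper":[0,0,0]}'; python3 -m creep '{"linear":[[0.05,0,0.09],[0.1,0,0.17],[0.1,0,0.17]],"rotation":[[0,0,0],[0,0,0],[0,0,0]],"gripper":[0,0,0]}'
```

```text
time: 11.42
ee_pos: [518.9, 218.8, 288.7]
tcp_rot: [0.576, 0.776, -0.154, 0.207]
force: [4.6, 1.4, 3.4]
width: 18.9
gripper_force: 60.1
time: 11.67
ee_pos: [518.1, 218.7, 285.6]
tcp_rot: [0.576, 0.776, -0.155, 0.206]
force: [5.0, 2.2, 2.3]
width: 19.0
gripper_force: 60.1
```

```bash
for i in 1; do python3 -m creep '{"linear":[[0.05,0,0.09],[0.1,0,0.17],[0.15,0,0.26],[0.2,0,0.35],[0.2,0,0.35]],"rotation":[[0,0,0],[0,0,0],[0,0,0],[0,0,0],[0,0,0]],"gripper":[0,0,0,0,0]}';done; python3 -m creep '{"linear":[[0.05,0,0.09],[0.1,0,0.17],[0.15,0,0.26],[0.2,0,0.35],[0.2,0,0.35]],"rotation":[[0,0,0],[0,0,0],[0,0,0],[0,0,0],[0,0,0]],"gripper":[0,0,0,0,0]}'
```

```text
time: 12.08
ee_pos: [517.6, 218.6, 281.0]
tcp_rot: [0.576, 0.776, -0.155, 0.205]
force: [4.1, 1.0, -0.5]
width: 19.1
gripper_force: 60.1
time: 12.5
ee_pos: [517.7, 218.6, 277.2]
tcp_rot: [0.576, 0.776, -0.155, 0.205]
force: [5.2, 1.4, -1.1]
width: 18.8
gripper_force: 60.1
```

```bash
python3 -m creep '{"linear":[[0.05,0,0.09],[0.1,0,0.17],[0.15,0,0.26],[0.2,0,0.35],[0.2,0,0.35]],"rotation":[[0,0,0],[0,0,0],[0,0,0],[0,0,0],[0,0,0]],"gripper":[0,0,0,0,0]}'; python3 -m creep '{"linear":[[0.05,0,0.09],[0.1,0,0.17],[0.15,0,0.26],[0.2,0,0.35],[0.2,0,0.35]],"rotation":[[0,0,0],[0,0,0],[0,0,0],[0,0,0],[0,0,0]],"gripper":[0,0,0,0,0]}'
```

```text
time: 12.92
ee_pos: [517.8, 218.6, 273.4]
tcp_rot: [0.576, 0.776, -0.155, 0.206]
force: [4.7, 1.7, -1.0]
width: 18.9
gripper_force: 60.1
time: 13.33
ee_pos: [517.8, 218.5, 269.4]
tcp_rot: [0.576, 0.776, -0.155, 0.206]
force: [4.5, 2.3, -1.0]
width: 19.1
gripper_force: 60.1
```

```bash
python3 -m creep '{"linear":[[0.05,0,0.09],[0.1,0,0.17],[0.15,0,0.26],[0.15,0,0.26]],"rotation":[[0,0,0],[0,0,0],[0,0,0],[0,0,0]],"gripper":[0,0,0,0]}'; python3 -m creep '{"linear":[[0.05,0,0.09],[0.1,0,0.17],[0.1,0,0.17]],"rotation":[[0,0,0],[0,0,0],[0,0,0]],"gripper":[0,0,0]}'
```

```text
time: 13.67
ee_pos: [517.8, 218.6, 266.4]
tcp_rot: [0.576, 0.776, -0.155, 0.206]
force: [4.6, 1.9, -0.8]
width: 18.9
gripper_force: 60.1
time: 13.92
ee_pos: [516.9, 218.4, 263.9]
tcp_rot: [0.576, 0.776, -0.156, 0.205]
force: [-0.9, 0.5, -3.2]
width: 19.0
gripper_force: 60.0
```

The side force vanished at about z = 265, so the keeper has sprung shut. Now I'll feel for the seat.

```bash
python3 -m creep '{"linear":[[0.05,0,0.09],[0.1,0,0.17],[0.15,0,0.26],[0.15,0,0.26]],"rotation":[[0,0,0],[0,0,0],[0,0,0],[0,0,0]],"gripper":[0,0,0,0]}'; python3 -m creep '{"linear":[[0.05,0,0.09],[0.1,0,0.17],[0.1,0,0.17]],"rotation":[[0,0,0],[0,0,0],[0,0,0]],"gripper":[0,0,0]}'
```

```text
time: 14.25
ee_pos: [517.4, 218.3, 261.5]
tcp_rot: [0.576, 0.776, -0.156, 0.205]
force: [-0.8, -1.9, -1.0]
width: 19.1
gripper_force: 60.0
time: 14.5
ee_pos: [517.9, 218.3, 260.3]
tcp_rot: [0.576, 0.776, -0.155, 0.206]
force: [-2.6, -0.9, 3.8]
width: 19.1
gripper_force: 60.0
```

```bash
python3 -m creep '{"linear":[[0,0,0],[0,0,0],[0,0,0],[0,0,0],[0,0,0]],"rotation":[[0,0,0],[0,0,0],[0,0,0],[0,0,0],[0,0,0]],"gripper":[0,0,0,0,0]}'; python3 - <<'E'
from rel import *
c=snapshot('scene')['img'][:,:,::-1];d=snapshot('side')['img'][:,:,::-1]
cv2.imwrite('pics/n4.png',np.hstack([cv2.resize(c[125:205,325:405],(395,395),interpolation=3),cv2.resize(d[180:260,280:360],(395,395),interpolation=3)]))
E
```

```text
time: 14.92
ee_pos: [518.0, 218.4, 260.2]
tcp_rot: [0.576, 0.776, -0.155, 0.206]
force: [-1.5, -2.1, 4.3]
width: 18.9
gripper_force: 60.0
```

View pics/n4.png

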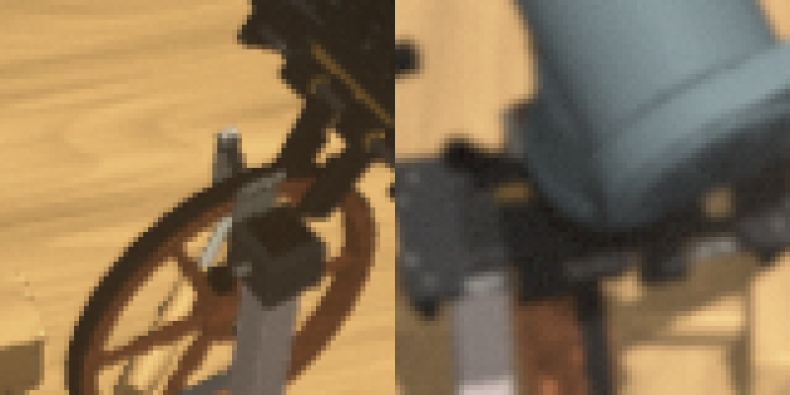

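The rim lies between lip and plate, with the lip's tip and the tongue standing above it at (227,135). The force is steady at about 8 N on the seat. Releasing now.

```bash
python3 -m creep '{"linear":[[0,0,0],[0,0,0],[0,0,0],[0,0,0],[0,0,0]],"rotation":[[0,0,0],[0,0,0],[0,0,0],[0,0,0],[0,0,0]],"gripper":[0.3,0.4,0.5,0.6,0.6]}'; python3 -m creep '{"linear":[[0,0,0],[0,0,0],[0,0,0],[0,0,0],[0,0,0]],"rotation":[[0,0,0],[0,0,0],[0,0,0],[0,0,0],[0,0,0]],"gripper":[0.6,0.6,0.6,0.6,0.6]}'
```

```text
time: 15.43
ee_pos: [517.9, 218.8, 259.4]
tcp_rot: [0.576, 0.776, -0.155, 0.206]
force: [0.7, -0.7, -0.5]
width: 50.4
gripper_force: 0.0
time: 15.85
ee_pos: [517.9, 218.6, 259.8]
tcp_rot: [0.576, 0.776, -0.155, 0.206]
force: [0.2, -0.2, 0.3]
width: 52.9
gripper_force: 0.0
```

Free of contact; retreating along the tool axis.

```bash
python3 -m creep '{"linear":[[0,0,-1],[0,0,-2.5],[0,0,-4.5],[0,0,-7],[0,0,-10]],"rotation":[[0,0,0],[0,0,0],[0,0,0],[0,0,0],[0,0,0]],"gripper":[0.6,0.6,0.6,0.6,0.6]}'; python3 -m creep '{"linear":[[0,0,-2],[0,0,-4],[0,0,-6],[0,0,-6],[0,0,-6]],"rotation":[[0,0,0],[0,0,0],[0,0,0],[0,0,0],[0,0,0]],"gripper":[0.6,0.6,0.6,0.6,0.6]}'; python3 -m creep '{"linear":[[0,0,0],[0,0,0],[0,0,0],[0,0,0],[0,0,0]],"rotation":[[0,0,0],[0,0,0],[0,0,0],[0,0,0],[0,0,0]],"gripper":[0.6,0.6,0.6,0.6,0.6]}'; python3 - <<'E'
from rel import *
s=snapshot('scene');H=cut_out(s,'wheel')[0];print(H['box'],H['score'])
a=snapshot('scene');import time
w=.294;S=np.array([574.3,183.0])
def wh(x,y,z):
    t=np.linspace(0,6.28,90);b=np.array([-np.sin(w),np.cos(w),0]);c=np.r_[S+[x*np.cos(w)-y*np.sin(w),x*np.sin(w)+y*np.cos(w)],z]
    u=proj(s,c+120*np.outer(np.cos(t),[0,0,1])+120*np.outer(np.sin(t),b));return np.r_[(u.min(0)+u.max(0))/2,np.ptp(u,axis=0)]
print(wh(-44.5,0,172).round(1), 'diff frames',np.abs(a['img'].astype(int)-s['img']).max())
cv2.imwrite('pics/end.png',cv2.resize(a['img'][110:270,300:460,::-1],(600,600),interpolation=3))
E
```

```text
time: 16.27
ee_pos: [503.1, 266.5, 347.0]
tcp_rot: [0.576, 0.776, -0.156, 0.205]
force: [1.1, 0.5, 1.0]
width: 52.7
gripper_force: 0.0
time: 16.68
ee_pos: [495.4, 295.7, 399.7]
tcp_rot: [0.576, 0.776, -0.154, 0.206]
force: [-0.6, -0.8, -0.0]
width: 52.8
gripper_force: 0.0
time: 17.1
ee_pos: [495.3, 294.6, 397.9]
tcp_rot: [0.576, 0.776, -0.155, 0.205]
force: [-0.4, -0.0, 0.2]
width: 52.9
gripper_force: 0.0
[369.2, 186.9, 63.3, 54.2] 0.65
[369.7 185.9  60.8  55.2] diff frames 72
```

View pics/end.png

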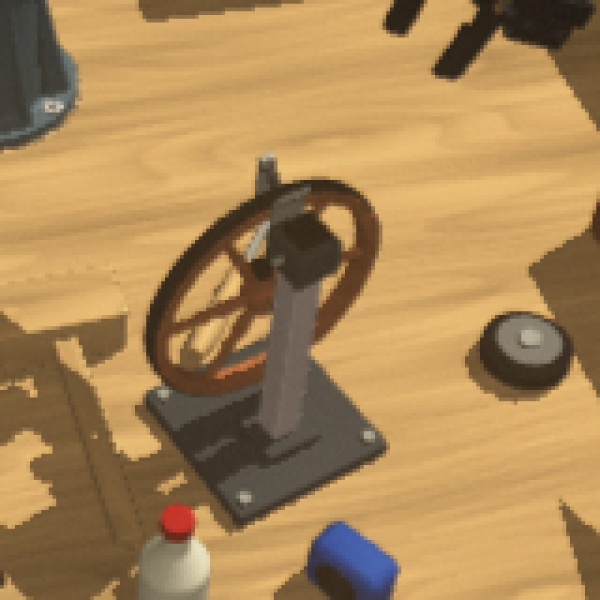

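The wheel hangs on the hook at (265,285), with the lip above the rim at (267,165). Its box matches the prediction for a seated wheel. I'll let it settle, then hand in.

```bash
for i in 1 2 3 4 5 6; do python3 -m creep '{"linear":[[0,0,0],[0,0,0],[0,0,0],[0,0,0],[0,0,0]],"rotation":[[0,0,0],[0,0,0],[0,0,0],[0,0,0],[0,0,0]],"gripper":[0.6,0.6,0.6,0.6,0.6]}' | head -1; done; python3 -c "
from h import *
a=snapshot('scene');[snapshot('side') for _ in range(4)];b=snapshot('scene');print(np.abs(a['img'][110:250,330:410].astype(int)-b['img'][110:250,330:410]).mean(),cut_out(b,'wheel')[0]['box']);print(workorder.finish_job())"
```

```text
time: 17.67
time: 18.08
time: 18.5
time: 18.92
time: 19.33
time: 19.75
1.2760416666666667 [371.1, 186.9, 59.9, 56.4]
the job is handed in; nothing more can be done
None
```

The wheel hangs on the J-hook with its rim bottomed on the seat; a drop in side force showed the keeper springing shut above it before I let go. Job handed in at about 20 s; the hand-in returned no verdict.

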